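Set the lane divider in the third notch

ROBOT

A 7-joint arm with a two-finger parallel gripper is mounted at the origin on a cart in front of the work surface, level with it; the furniture and walls round the work are solid. World frame = base frame: x ahead of the robot, y to its left, z up, the work surface at z = 0. Lengths are in m, angles in rad, forces in N, time in s.
With the tool pointing down it reaches from about 0.35 to 0.9 m from the base axis. Payload 8.1 kg.
Tool frame: the origin (TCP) lies at the very end of the fingers, on their centre line; the grasp point (between the pads) lies 19 mm behind it (grasp_offset is the distance from the TCP to the grasp point, in m); z points along the fingers, y is the line along which they close (so a half turn about z gives the same grasp; the last joint's range is limited). The gripper opens to 92 mm and grips with 3 to 60 N. Pads are 19 mm wide; open, the fingers measure 130 mm over their backs; the gripper's body (75 mm by 190 mm) begins 47 mm behind the grasp point.
Start: joints at [-1.283, 0.434, 0.025, 1.573, -0.012, 1.134, -0.075], TCP at [0.238, 0.578, 0.227] pointing down, gripper open.
Joint ranges: [-2.62, 2.62], [-0.44, 2.09], [-1.27, 1.32], [0.08, 2.57], [-1.32, 4.46], [0.12, 2], [-2.74, 2.74]. Speed limits (rad/s): [2.22, 2.22, 3.01, 3.01, 3.14, 3.14, 3.14].

INTERFACE

Orientations are given as a rotation vector (axis times angle).
In Python, from cell import observe, get_image, camera_params, sign_off, silhouettes, grasp_offset gives the robot as it stands. The module is installed in compiled form; this text tells all that it offers.
- The arm moves only by the tool jog_arm, never from a script. Its argument "motion" is a list that holds one entry, the list of rows, each a list of 7 numbers: the shift along the tool's x, y, z in m, then the turn, a rotation vector about the tool's x, y, z in rad, then the closure, from -1 (fully open) to 1 (shut), so that 0 is half open. In form: [[[dx, dy, dz, wx, wy, wz, hand], ...]]. A call has 1 to 10 rows; each row is the pose to reach, as a shift and turn from the pose commanded when the call began, along the tool's axes at that moment; what a row does not reach only later rows make up. A row lasts 1/12 s, in which the tool goes at most 41.7 mm and 7.16 degrees, less where a joint would pass 70% of its speed; a pose out of reach is approached as far as the arm can. A call with a gripper value outside its range is refused whole. The fingers move at their own pace and stop on an object; "force" is the grip in N (left out, the last holds). Time passes only in rows, so rows that repeat a pose let the fingers close. It gives the time, the measured TCP pose, the force, the opening and the grip force at its end, in the units of the state.
- observe(): the state, without advancing time (a new reading comes with each control period).
- get_image(name): name is "scene" or "top" or "wrist"; returns the picture (480x640x3 uint8, red, green, blue); there is no depth.
- camera_params(name): a dict with "vertical_fov" (degrees; the focal length in pixels is half the picture's height over the tangent of half this angle, whatever the lens; pixels are square), "cx", "cy" (the principal point, pixels), "dist_coeffs" ([k1, k2, p1, p2, k3] as OpenCV has them; the pictures are not rectified), "T" (4x4, takes a point from camera to world coordinates). Camera axes: x right, y down, z forward; pixel columns grow to the right and rows downward; lengths in m; the calibration is good to about 2 mm. A picture is of the moment at which its call begins: read the wrist's pose just before it. camera_params takes no time and is no camera call; for the wrist camera it gives the pose at the moment of the call.
- sign_off(): hands the job in; it is judged then, once.
Trained networks look in the newest picture that a camera, given by its name, has taken for a name from the list of things; names that differ only in an ending like _2 or _b are one class to them, and where a whole thing is asked for, a point or a joint stands for the part that bears it (a point fixed in the world has none). Each returns a list of dicts, best first, with "p" (0 to 1); they miss things now and then, are a little off and sometimes report something else, mostly with a low value. They report only what shows in the picture. A call takes as long as a camera call.
- silhouettes(query, camera): "mask" (480x640 bool, what is visible of it) and "pixel" ([column, row] in pixels, amid what is visible of it).
The state is a dict: "clock": time; "joints": joint angles; "dq": joint speeds; "joint_efforts": joint torques, N m; "position": TCP position; "ee_rot": TCP orientation; "force": force on the tool from outside, world axes, zero at the start; "ft_torque": the same for the moment, N m; "width": opening from 0.0 (shut) to 1.0 (fully open); "gripper_force": force on a finger pad.
Only numpy, scipy, OpenCV 4.12 (cv2) and the standard library are available. Lean on these libraries where they do the work, as an engineer would, in place of code of your own. Each camera call takes 0.05 s, during which the arm holds its last target. There are 200 camera calls.

TASK

The display tray is being laid out with a wider lane at its left for the next chocolates. With a fingertip, slide the loose lane divider along the notched rail at the back of the tray, past the first two notches counted from the left, and push it back into the third notch until it is fully home. Only push it: do not lift or tip it, do not push it into any other notch, and leave the chocolates in the tray where they are.

Things in the scene. Friction and masses are not known exactly. Their poses are not given: they have to be found in the camera images.
- tray: Display tray, dark wood with a white floor, fixed, 191 (x, front to back) x 336 (y) mm. Origin: mid-underside, on the counter; +x to the back, +y to the left. Floor top at z = 6 mm. Front lip at x = -94 to -88, top z = 16; side walls' inner faces y = +-160, top z = 28; back of the comb rail x = +88, top z = 34. A divider like the loose one is already set in the sixth notch, as part of the tray.
- first_notch (a point): Mouth of the leftmost notch of the light-wood comb rail along the tray's back: at x = +70, y = +108, z = 30 mm (rail top) in the tray's frame. Axes as the tray's. Seven notches follow each other to the right (-y) every 36 mm, so the third is at y = +36. Each is 16 mm wide, 18 mm deep; the teeth between are 20 mm wide with flat fronts at x = +70 and corners rounded to radius 6.
- divider: Loose lane divider, about 0.22 kg, upright on the tray floor near the first notch, tongue to the rail, up to 0.1 rad askew. Origin: underside, mid-foot, near its balance point; +x to the tongue. Steel foot 110 x 40 x 4 mm (x = +-55); wooden fin on it, 10 mm thick (y = +-5), up to z = 36. Home, the foot's back edge meets the teeth: origin at x = +15 in the tray's frame. Slides at 0.5 to 2.5 N.
- nose (a point): Tip of the divider's wooden tongue, at x = +73, y = 0, z = 16 mm in the divider's frame. The tongue is 10 mm thick with a round nose, reaches 18 mm past the foot's back edge and spans z = 4 to 28; it has 3 mm play on each side in a notch. It starts 5 to 15 mm short of the teeth.
- ticket_plate (a point): Middle of the front face of the divider's steel ticket plate, at x = -59, y = 0, z = 18 mm in the divider's frame. The plate is 4 mm thick, 36 mm wide (y = +-18) and 36 mm high, faces the robot and is the place to push the divider towards the rail.
- log_0: Chocolate log 42 x 18 x 16 mm, loose, lying crosswise in the lane right of the third notch; leave it where it is. Origin: centre of its underside.
- log_1: Chocolate log 42 x 18 x 16 mm, loose, lying crosswise in the lane right of the third notch; leave it where it is. Origin: centre of its underside.
- log_2: Chocolate log 42 x 18 x 16 mm, loose, lying crosswise in the lane right of the third notch; leave it where it is. Origin: centre of its underside.
- cup_0: Round chocolate cup, 37 mm wide, 28 mm high, loose, in the rightmost lane; leave it where it is. Origin: centre of its underside.
- cup_1: Round chocolate cup, 37 mm wide, 28 mm high, loose, in the rightmost lane; leave it where it is. Origin: centre of its underside.
- cup_2: Round chocolate cup, 37 mm wide, 28 mm high, loose, in the rightmost lane; leave it where it is. Origin: centre of its underside.

How it is judged:
At the end, for the whole second after the job is handed in: the divider stands upright and still with its tongue in the third notch from the left, within 3.5 mm of fully home and within 0.08 rad of square to the rail (x of divider in the frame of tray above 0.0115 m and y of divider in the frame of tray between 0.03 and 0.042 m and angle between the x axis of divider and the x axis of tray, either way round below 0.08 rad and angle between divider's own z axis and vertical below 0.06 rad and linear speed of divider below 0.01 m/s); the robot touches nothing.
It fails at once if the divider is lifted more than 6 mm off the tray floor (height (world z) of divider above 0.012 m).
It fails at once if the divider is tipped by more than 0.2 rad (angle between divider's own z axis and vertical above 0.2 rad).
It fails at once if the divider is pushed more than 10 mm into a notch other than the third (x of divider in the frame of tray above 0.007 m and (y of divider in the frame of tray below 0.018 m or y of divider in the frame of tray above 0.054 m)).
It fails at once if a chocolate in the tray is shifted by more than 10 mm (distance of any of log_0, log_1, log_2, cup_0, cup_1, cup_2 from where it was at the start of the episode above 0.01 m).
It also fails if it takes over 42 s, if anything falls off the work surface, if the arm or the gripper's body presses on something with over 40 N, if the wrist force passes 120 N, or if a joint passes its speed limit or range.

## Working session

There is one attempt and no reset: what is moved stays moved. The work goes in short steps, Python scripts to look and compute and a tool call to move; the robot and the scene stay as the last step left them, time stands still between calls to the robot, and variables do not carry over. Pictures are saved under pics/ and viewed, at most 10 in all, crops included, and the job is handed in when it is done.

Besides the shell and the picture viewer there is one more tool, called as a command line: name --argument value ..., lists and objects as JSON in quotes. jog_arm: Moves the arm, as the interface text tells. Its arguments: {"type":"object","properties":{"motion":{"type":"array"},"force":{"type":"number"}},"required":["motion"]}

```bash
mkdir -p pics
cat > h.py <<'E'
import numpy as np,cv2
from cell import *
def K(n):
    p=camera_params(n);f=240/np.tan(np.radians(p["vertical_fov"])/2)
    return np.array([[f,0,p["cx"]],[0,f,p["cy"]],[0,0,1.]]),np.array(p["dist_coeffs"],float),np.array(p["T"])
def ray(n,px,z,P=None):
    k,d,T=P or K(n)
    u=cv2.undistortPoints(np.array(px,float).reshape(-1,1,2),k,d).reshape(-1,2)
    r=np.c_[u,np.ones(len(u))]@T[:3,:3].T
    o=T[:3,3];return o+r*((z-o[2])/r[:,2])[:,None]
def proj(n,X,P=None):
    k,d,T=P or K(n);Ti=np.linalg.inv(T)
    return cv2.projectPoints(np.array(X,float).reshape(-1,1,3),cv2.Rodrigues(Ti[:3,:3])[0],Ti[:3,3],k,d)[0].reshape(-1,2)
E
python3 - <<'E'
from h import *
for n in("scene","top"):
    im=get_image(n);cv2.imwrite(f"pics/{n}0.png",im[:,:,::-1]);print(n,camera_params(n)["T"])
    for q in("divider","tray","nose","ticket_plate","first_notch"):
        r=silhouettes(q,n)
        for a in r[:3]:print(n,q,round(a["p"],2),a["pixel"],a["mask"].sum())
print(observe())
E
```

```text
scene [[ 4.08736696e-01 -5.19222840e-01  7.50561094e-01 -5.29971334e-02]
 [-9.12651811e-01 -2.31642831e-01  3.36761444e-01 -3.29640824e-01]
 [-9.92136683e-04 -8.22647702e-01 -5.68550591e-01  5.28086780e-01]
 [ 0.00000000e+00  0.00000000e+00  0.00000000e+00  1.00000000e+00]]
scene divider 0.69 [240.0, 238.5] 1285
scene divider 0.62 [345.3, 281.0] 367
scene divider 0.49 [278.9, 269.2] 286
scene tray 0.62 [288.5, 255.5] 12201
scene nose 0.93 [235.1, 237.8] 1346
scene ticket_plate 0.55 [237.8, 239.9] 1282
scene first_notch 0.94 [292.0, 254.9] 12117
top [[-0.01300233 -0.98705944  0.1598268   0.43180984]
 [-0.99981119  0.01052553 -0.01633365 -0.04138439]
 [ 0.01444002 -0.160009   -0.98700993  0.90642222]
 [ 0.          0.          0.          1.        ]]
top tray 0.74 [283.4, 242.4] 17412
top nose 0.96 [229.4, 240.4] 1436
top ticket_plate 0.84 [229.8, 238.6] 1484
top ticket_plate 0.73 [355.2, 255.9] 278
top first_notch 0.65 [282.7, 236.5] 17198
top first_notch 0.17 [355.2, 286.0] 281
{'clock': 0.6, 'joints': array([-1.2825727 ,  0.43451447,  0.02501373,  1.57320455, -0.01160076,
        1.13400079, -0.07511306]), 'dq': array([-9.04991422e-04,  6.94810524e-04,  9.40782278e-04,  1.68389637e-03,
       -9.91071431e-04,  1.14842199e-03, -8.74001831e-05]), 'joint_efforts': array([-8.10070396e-04, -6.67346764e+01,  9.82683711e-01, -3.14701116e+01,
       -6.09314977e-02,  3.29346978e-02,  2.22956373e-06]), 'position': array([0.23812988, 0.57786845, 0.22673124]), 'ee_rot': array([6.10171587e-01, 3.08174824e+00, 2.50513443e-05]), 'force': array([-0.67681831, -0.93885081,  0.01190444]), 'ft_torque': array([ 0.00540305, -0.04385701,  0.02463288]), 'gripper_force': 0.0, 'width': 1.0007771427369112}
```

Run:
```python
import cv2
im=cv2.imread("pics/top0.png");c=im[160:310,190:390];cv2.imwrite("pics/top0c.png",cv2.resize(c,(800,600),interpolation=cv2.INTER_CUBIC))
```

```text
(no output)
```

View pics/top0c.png

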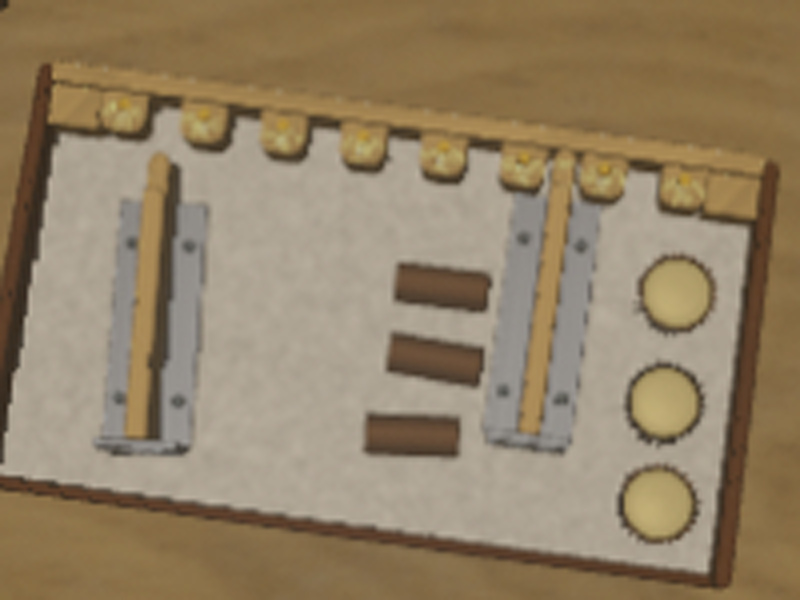

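View pics/scene0.png

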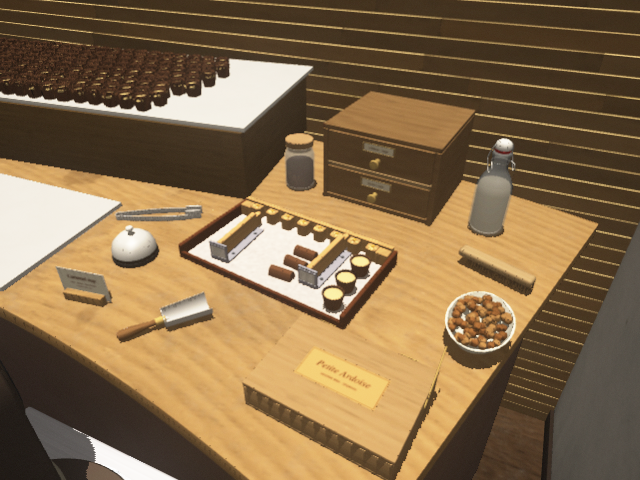

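The top view shows the loose divider at crop (150,310), the notch gaps at crop x≈165, 245, 325 (the third) and on to the fixed divider in the sixth at 563. The scene view shows the area above the tray is clear. I'll fit the tray and divider poses from these points.

```bash
cat > fit.py <<'E'
from h import *
from scipy.optimize import least_squares
def tf(p,L):
    c,s=np.cos(p[2]),np.sin(p[2]);L=np.array(L,float)
    return np.c_[p[0]+c*L[:,0]-s*L[:,1],p[1]+s*L[:,0]+c*L[:,1],L[:,2]]
def fit(n,L,px,p0,P=None):
    P=P or K(n)
    r=least_squares(lambda p:(proj(n,tf(p,L),P)-px).ravel(),p0,loss="soft_l1")
    return r.x,(proj(n,tf(r.x,L),P)-px)
E
python3 - <<'E'
from fit import *
o=np.array([190,160])
g=lambda a:np.array(a,float)/4+o
T=[((-95.5,-168,28),(722,585)),((95.5,-168,28),(778,162)),((95.5,168,28),(45,65)),((-44,-54,42),(490,437)),((-44,-90,42),(568,447)),((70,90,30),(203,147)),((70,54,30),(283,157)),((70,18,30),(362,167)),((70,-18,30),(441,177))]
L=[np.array(a)/1000 for a,_ in T];px=g([b for _,b in T])
t,e=fit("top",L,px,[.55,0.05,-.1]);print("tray",t,e.round(1).tolist())
# divider, z +6mm
D=[((-59,18,42),(97,438)),((-59,-18,42),(190,447)),((73,0,34),(160,153)),((-55,0,42),(141,437)),((55,20,10),(122,200)),((55,-20,10),(208,205))]
L=[np.array(a)/1000 for a,_ in D];px=g([b for _,b in D])
d,e=fit("top",L,px,[.55,.15,-.1]);print("div",d,e.round(1).tolist())
c,s=np.cos(t[2]),np.sin(t[2]);v=d[:2]-t[:2];print("div in tray",c*v[0]+s*v[1],-s*v[0]+c*v[1],d[2]-t[2])
s=observe();print(cv2.Rodrigues(s["ee_rot"])[0].round(3))
print(camera_params("wrist")["T"], K("wrist")[0])
E
```

```text
tray [ 0.5491571  -0.0064899  -0.14330797] [[3.1, 2.0], [1.1, 0.4], [-1.6, 0.4], [-0.3, 0.3], [1.0, 0.5], [-0.7, -1.0], [-0.6, -0.9], [-0.3, -0.8], [0.1, -0.7]]
div [ 0.55451409  0.0928395  -0.0389835 ] [[0.6, 2.0], [-1.7, 0.4], [-0.0, -0.8], [0.2, 0.2], [-0.1, -0.3], [0.4, -0.9]]
div in tray -0.008883951202884944 0.09907624976510769 0.10432447101832718
[[-0.925  0.381  0.   ]
 [ 0.381  0.925  0.   ]
 [-0.     0.    -1.   ]]
[[ 3.80561542e-01  8.84175833e-01  2.70935435e-01  1.65230713e-01]
 [ 9.24755588e-01 -3.63899826e-01 -1.11373329e-01  6.07640525e-01]
 [ 1.19752095e-04  2.92933463e-01 -9.56132821e-01  3.85852247e-01]
 [ 0.00000000e+00  0.00000000e+00  0.00000000e+00  1.00000000e+00]] [[432.91124746   0.         318.57879501]
 [  0.         432.91124746 240.95164719]
 [  0.           0.           1.        ]]
```

```bash
cat > go.py <<'E'
from fit import *
import sys
tray=np.array([ 0.5492,-0.0065,-0.1433])
def where():
    s=observe();p=s["position"];c,q=np.cos(tray[2]),np.sin(tray[2]);v=p[:2]-tray[:2]
    R=cv2.Rodrigues(s["ee_rot"])[0]
    print("clock",s["clock"],"tip in tray",np.round([1e3*(c*v[0]+q*v[1]),1e3*(-q*v[0]+c*v[1]),1e3*p[2]],1),"tooly ang rel tray",round(np.arctan2(R[1,1],R[0,1])-tray[2],4),"F",s["force"].round(1))
    return s,R
def shift(x,y,z):
    s,R=where();w=tf(tray,[[x/1e3,y/1e3,z/1e3]])[0]
    d=R.T@(w-s["position"]);a=tray[2]-np.arctan2(R[1,1],R[0,1]);print("shift tool",d.round(4),"turn tool z",round(-a,4))
if __name__=="__main__":shift(*map(float,sys.argv[1:4]))
E
python3 go.py -10 130 130
```

```text
clock 0.6 tip in tray [-391.3  534.   226.7] tooly ang rel tray 1.3232 F [-0.7 -0.9  0. ]
shift tool [-0.4687 -0.2982  0.0967] turn tool z 1.3232
```

jog_arm --motion '[[[-0.469,-0.298,0.05,0,0,1.323,1],[-0.469,-0.298,0.05,0,0,1.323,1],[-0.469,-0.298,0.05,0,0,1.323,1],[-0.469,-0.298,0.05,0,0,1.323,1],[-0.469,-0.298,0.05,0,0,1.323,1],[-0.469,-0.298,0.05,0,0,1.323,1],[-0.469,-0.298,0.05,0,0,1.323,1],[-0.469,-0.298,0.05,0,0,1.323,1],[-0.469,-0.298,0.05,0,0,1.323,1],[-0.469,-0.298,0.05,0,0,1.323,1]]]'

```text
clock: 1.43
position: [0.478, 0.237, 0.1896]
ee_rot: [-2.304, -2.135, -0.002]
force: [1.3, -0.0, -0.3]
width: 0.324
gripper_force: 0.0
```

```bash
python3 go.py -10 130 130
```

```text
clock 1.4333 tip in tray [-105.2  230.8  189.6] tooly ang rel tray 0.0673 F [ 1.3 -0.  -0.3]
shift tool [-0.1071  0.0882  0.0596] turn tool z 0.0673
```

jog_arm --motion '[[[-0.107,0.088,0.06,0,0,0.067,1],[-0.107,0.088,0.06,0,0,0.067,1],[-0.107,0.088,0.06,0,0,0.067,1],[-0.107,0.088,0.06,0,0,0.067,1],[-0.107,0.088,0.06,0,0,0.067,1],[-0.107,0.088,0.06,0,0,0.067,1],[-0.107,0.088,0.06,0,0,0.067,1]]]'

```text
clock: 2.02
position: [0.5572, 0.1266, 0.1295]
ee_rot: [-2.367, -2.064, -0.0]
force: [-1.7, 0.4, 0.7]
width: 0.005
gripper_force: 0.0
```

Run:
```python
from go import *
shift(-10,130,14)
im=get_image("wrist");P=K("wrist");im=np.ascontiguousarray(im[:,:,::-1])
def pl(f,L,col):
    for a in proj("wrist",tf(f,np.array(L)/1e3),P):cv2.circle(im,tuple(int(v) for v in a),3,col,-1)
pl(tray,[(70,90-36*i,30) for i in range(-1,6)]+[(88,y,34) for y in(108,36)]+[(-94,100,16),(-94,0,16),(-44,-54,42),(-44,-90,42)],(0,0,255))
d=[.5545,.0928,-.039]
pl(d,[(-59,18,42),(-59,-18,42),(73,0,34),(55,20,10),(55,-20,10)],(0,255,0))
cv2.imwrite("pics/w1.png",im)
```

```text
clock 2.0167 tip in tray [-11.1 132.8 129.5] tooly ang rel tray 0.0067 F [-1.7  0.4  0.7]
shift tool [-0.0029  0.0011  0.1155] turn tool z 0.0067
```

View pics/w1.png

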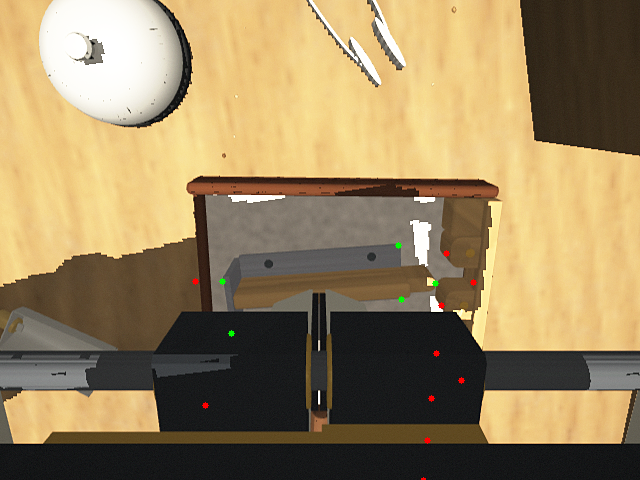

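The wrist view shows the divider's foot corner at (400,246) and the plate at (225,285). Both agree with the projected fit, and the red tray points match the rail and lip to within a few px. I'll descend left of the fin.

jog_arm --motion '[[[0,0.001,0.04,0,0,0.007,1],[0,0.001,0.08,0,0,0.007,1],[0,0.001,0.1,0,0,0.007,1],[0,0.001,0.115,0,0,0.007,1],[0,0.001,0.115,0,0,0.007,1],[0,0.001,0.115,0,0,0.007,1]]]'

```text
clock: 2.57
position: [0.5579, 0.127, 0.0146]
ee_rot: [-2.373, -2.058, 0.001]
force: [0.5, 0.2, 0.6]
width: 0.006
gripper_force: 0.0
```

Run:
```python
from go import *
shift(-10,112,14)
for n in("scene","top"):
    im=get_image(n);cv2.imwrite(f"pics/{n}2.png",im[:,:,::-1])
a=cv2.imread("pics/top2.png")[170:290,180:340];b=cv2.imread("pics/scene2.png")[190:310,170:330]
cv2.imwrite("pics/j2.png",np.hstack([cv2.resize(v,(400,300),interpolation=cv2.INTER_CUBIC) for v in(a,b)]))
```

```text
clock 2.5667 tip in tray [-10.4 133.3  14.6] tooly ang rel tray 0.0012 F [0.5 0.2 0.6]
shift tool [-0.0213  0.0004  0.0006] turn tool z 0.0012
```

View pics/j2.png

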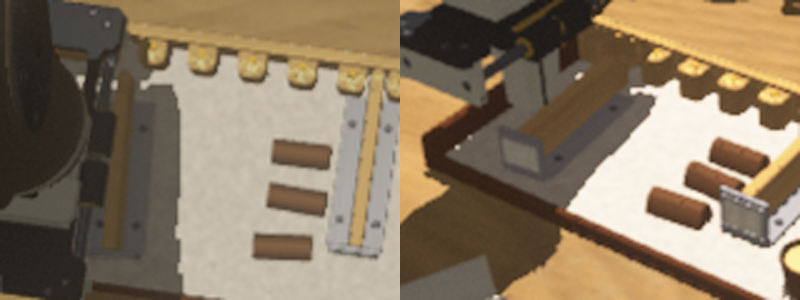

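The finger stands left of the fin, clear of everything, with the tip 4 mm above the foot. Now I push right.

jog_arm --motion '[[[-0.006,0,0,0,0,0,1],[-0.012,0,0,0,0,0,1],[-0.016,0,0,0,0,0,1],[-0.02,0,0,0,0,0,1],[-0.024,0,0,0,0,0,1],[-0.028,-0.001,0,0,0,0,1],[-0.032,-0.001,0,0,0,0,1],[-0.036,-0.002,0,0,0,0,1],[-0.04,-0.002,0,0,0,0,1],[-0.044,-0.003,0,0,0,0,1]]]'

```text
clock: 3.5
position: [0.5491, 0.0821, 0.0144]
ee_rot: [2.376, 2.056, 0.0]
force: [0.8, 1.6, 1.8]
width: 0.006
gripper_force: 1.1
```

Run:
```python
from go import *
shift(-13,60,14)
for n in("scene","top"):
    im=get_image(n);cv2.imwrite(f"pics/{n}3.png",im[:,:,::-1])
a=cv2.imread("pics/top3.png")[170:290,180:340];b=cv2.imread("pics/scene3.png")[190:310,170:330]
cv2.imwrite("pics/j3.png",np.hstack([cv2.resize(v,(400,300),interpolation=cv2.INTER_CUBIC) for v in(a,b)]))
```

```text
clock 3.5 tip in tray [-12.7  87.7  14.4] tooly ang rel tray -0.0008 F [0.8 1.6 1.8]
shift tool [-0.0277 -0.0002  0.0004] turn tool z -0.0008
```

View pics/j3.png

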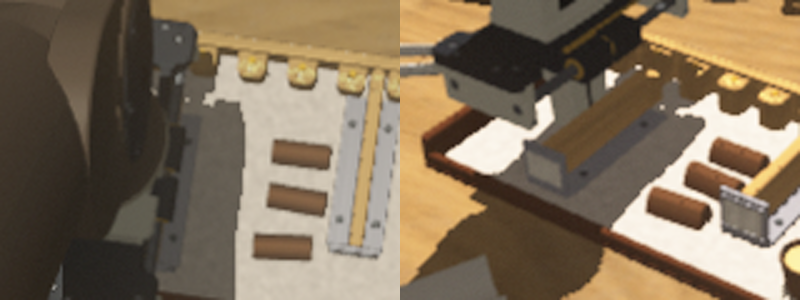

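It slides upright and straight, and the force is low. I'll continue and stop a little short of the third notch.

jog_arm --motion '[[[-0.004,0,0,0,0,0,1],[-0.008,0,0,0,0,0,1],[-0.012,0,0,0,0,0,1],[-0.016,0,0,0,0,0,1],[-0.02,0,0,0,0,0,1],[-0.024,0,0,0,0,0,1],[-0.028,0,0,0,0,0,1],[-0.031,0,0,0,0,0,1],[-0.034,0,0,0,0,0,1],[-0.034,0,0,0,0,0,1]]]'

```text
clock: 4.43
position: [0.5442, 0.048, 0.0144]
ee_rot: [2.376, 2.055, -0.0]
force: [0.5, 0.5, -0.0]
width: 0.007
gripper_force: 0.0
```

Run:
```python
from go import *
shift(-13,51,14)
im=get_image("scene");cv2.imwrite("pics/scene4.png",im[:,:,::-1])
cv2.imwrite("pics/j4.png",cv2.resize(cv2.imread("pics/scene4.png")[190:310,200:360],(800,600),interpolation=cv2.INTER_CUBIC))
```

```text
clock 4.4333 tip in tray [-12.7  53.2  14.4] tooly ang rel tray -0.0017 F [ 0.5  0.5 -0. ]
shift tool [-0.0022 -0.0003  0.0004] turn tool z -0.0017
```

View pics/j4.png

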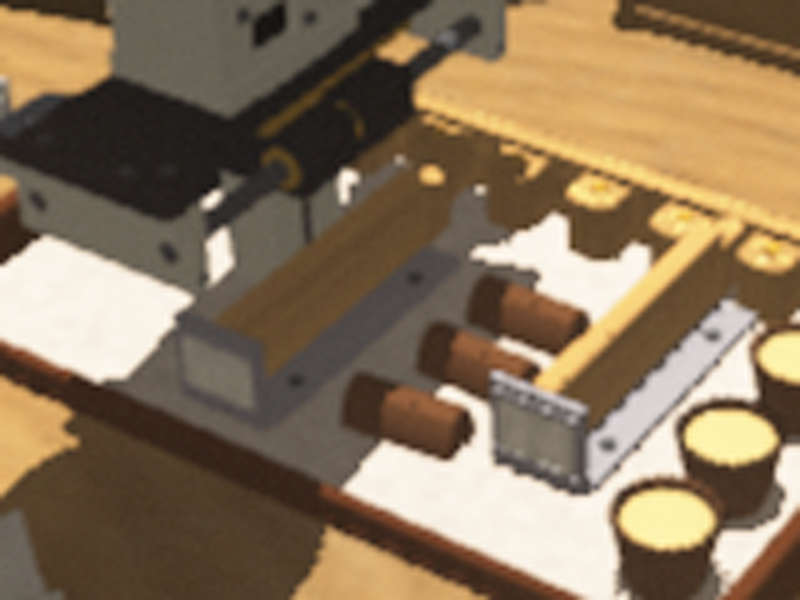

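Run:
```python
from go import *
g=lambda a:np.array(a,float)/5+[200,190]
def intray(px,z):
    w=ray("scene",g(px),z);c,s=np.cos(tray[2]),np.sin(tray[2]);v=w[:,:2]-tray[:2]
    return np.c_[c*v[:,0]+s*v[:,1],-s*v[:,0]+c*v[:,1]]*1e3
print(intray([(494,376),(587,410),(177,318),(263,346),(733,222)],.042).round(1))
print(intray([(583,490),(262,422)],.006).round(1))
print(intray([(708,334),(607,444),(414,278),(295,380)],.010).round(1))# right foot screws
```

```text
[[-43.5 -55.9]
 [-42.2 -90.4]
 [-74.   50.3]
 [-70.7  16.7]
 [ 73.5 -78.4]]
[[-40.1 -87.7]
 [-68.5  22.2]]
[[ 49.6 -83.1]
 [-20.3 -84.6]
 [ 21.8  23.4]
 [-48.3  23.4]]
```

The divider is now at about x −13.5, y +35.5 and nearly square (screws and plate compared with the fixed divider). I'll back off, rise, and go to the front of the plate.

jog_arm --motion '[[[0.02,0,0,0,0,0,1],[0.02,0,-0.02,0,0,0,1],[0.02,0,-0.06,0,0,0,1],[0.01,-0.02,-0.06,0,0,0,1],[-0.005,-0.058,-0.06,0,0,0,1],[-0.018,-0.098,-0.06,0,0,0,1],[-0.018,-0.098,-0.06,0,0,0,1],[-0.018,-0.098,-0.06,0,0,0,1]]]'

```text
clock: 5.15
position: [0.4417, 0.0448, 0.0743]
ee_rot: [-2.374, -2.054, 0.003]
force: [0.9, 0.5, 0.6]
width: 0.002
gripper_force: 0.0
```

Run:
```python
from go import *
shift(-110,35.5,20)
for n in("scene","top"):
    im=get_image(n);cv2.imwrite(f"pics/{n}5.png",im[:,:,::-1])
a=cv2.imread("pics/top5.png")[160:310,190:390];b=cv2.imread("pics/scene5.png")[190:310,200:360]
cv2.imwrite("pics/j5.png",np.hstack([cv2.resize(v,(400,300),interpolation=cv2.INTER_CUBIC) for v in(a,b)]))
```

```text
clock 5.15 tip in tray [-113.7   35.4   74.3] tooly ang rel tray -0.0011 F [0.9 0.5 0.6]
shift tool [0.0001 0.0039 0.0543] turn tool z -0.0011
```

View pics/j5.png

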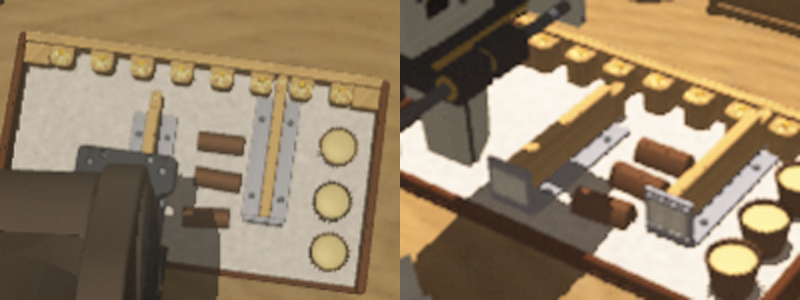

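Top view: the nose is at (155,93), in line with the third notch at (161,75) to within about 2 mm, and square. The plate is clear. I'll descend and push forward.

jog_arm --motion '[[[0,0.002,0.03,0,0,0,1],[0,0.002,0.053,0,0,0,1],[0,0.006,0.053,0,0,0,1],[0,0.011,0.053,0,0,0,1],[0,0.016,0.053,0,0,0,1],[0,0.021,0.053,0,0,0,1],[0,0.025,0.053,0,0,0,1],[0,0.029,0.053,0,0,0,1],[0,0.032,0.053,0,0,0,1],[0,0.035,0.053,0,0,0,1]]]'

```text
clock: 6.08
position: [0.4794, 0.0402, 0.0217]
ee_rot: [-2.375, -2.056, -0.0]
force: [-3.3, 0.2, 3.5]
width: 0.005
gripper_force: 1.6
```

Run:
```python
from go import *
shift(-63,35.5,20)
for n in("scene","top"):
    im=get_image(n);cv2.imwrite(f"pics/{n}6.png",im[:,:,::-1])
a=cv2.imread("pics/top6.png")[160:310,190:390];b=cv2.imread("pics/scene6.png")[190:310,200:360]
cv2.imwrite("pics/j6.png",np.hstack([cv2.resize(v,(400,300),interpolation=cv2.INTER_CUBIC) for v in(a,b)]))
```

```text
clock 6.0833 tip in tray [-75.8  36.2  21.7] tooly ang rel tray -0.0007 F [-3.3  0.2  3.5]
shift tool [-0.0007  0.0128  0.0017] turn tool z -0.0007
```

View pics/j6.png

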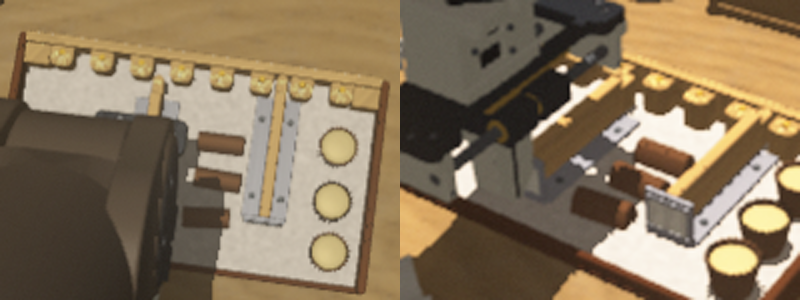

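The nose is at (158,80), entering the third notch's mouth. I'll keep pushing until resistance shows it is home.

jog_arm --motion '[[[0,0.002,0,0,0,0,1],[0,0.004,0,0,0,0,1],[0,0.006,0,0,0,0,1],[0,0.008,0,0,0,0,1],[0,0.01,0,0,0,0,1],[0,0.012,0,0,0,0,1]]]'

```text
clock: 6.68
position: [0.4914, 0.0383, 0.0214]
ee_rot: [2.376, 2.056, 0.0]
force: [-2.8, 0.3, 2.5]
width: 0.007
gripper_force: 1.5
```

jog_arm --motion '[[[0,0.001,0,0,0,0,1],[0,0.002,0,0,0,0,1],[0,0.003,0,0,0,0,1],[0,0.004,0,0,0,0,1]]]'

```text
clock: 7.02
position: [0.4949, 0.0378, 0.0214]
ee_rot: [-2.375, -2.056, 0.001]
force: [-7.2, 0.5, 6.1]
width: 0.01
gripper_force: 4.0
```

Run:
```python
from go import *
shift(-63,35.5,20)
for n in("scene","top"):
    im=get_image(n);cv2.imwrite(f"pics/{n}7.png",im[:,:,::-1])
a=cv2.imread("pics/top7.png")[160:310,190:390];b=cv2.imread("pics/scene7.png")[190:310,200:360]
cv2.imwrite("pics/j7.png",np.hstack([cv2.resize(v,(400,300),interpolation=cv2.INTER_CUBIC) for v in(a,b)]))
```

```text
clock 7.0167 tip in tray [-60.1  36.1  21.4] tooly ang rel tray -0.0007 F [-7.2  0.5  6.1]
shift tool [-0.0006 -0.0029  0.0014] turn tool z -0.0007
```

View pics/j7.png

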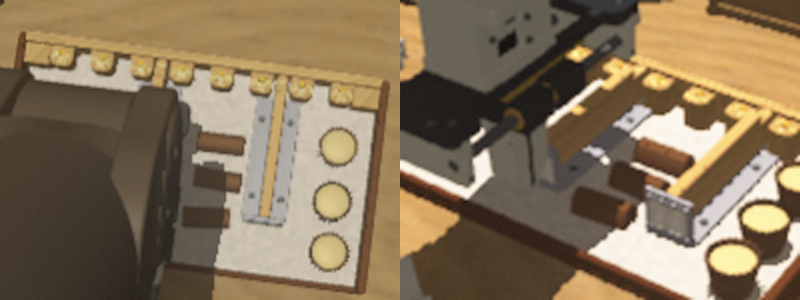

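The tongue is in the third notch (161,65) and the force is starting to rise. A few more mm will confirm the stop.

jog_arm --motion '[[[0,0.001,0,0,0,0,1],[0,0.002,0,0,0,0,1],[0,0.003,0,0,0,0,1]]]'

```text
clock: 7.37
position: [0.4949, 0.0378, 0.021]
ee_rot: [-2.372, -2.053, 0.006]
force: [-15.2, 2.9, 14.5]
width: 0.004
gripper_force: 8.2
```

It has come to a hard stop. I'll back off and check.

jog_arm --motion '[[[0,-0.006,0,0,0,0,1],[0,-0.02,0,0,0,0,1],[0,-0.045,0,0,0,0,1],[0,-0.06,-0.03,0,0,0,1],[0.01,-0.08,-0.07,0,0,0,1],[0.04,-0.1,-0.1,0,0,0,1],[0.08,-0.11,-0.12,0,0,0,1],[0.12,-0.11,-0.12,0,0,0,1],[0.15,-0.11,-0.12,0,0,0,1],[0.15,-0.11,-0.12,0,0,0,1]]]'

```text
clock: 8.2
position: [0.4126, 0.2107, 0.1429]
ee_rot: [-2.366, -2.066, -0.013]
force: [0.0, 1.8, -0.2]
width: 0.004
gripper_force: 0.0
```

Run:
```python
from go import *
where()
im=get_image("top");cv2.imwrite("pics/top8.png",im[:,:,::-1])
cv2.imwrite("pics/j8.png",cv2.resize(cv2.imread("pics/top8.png")[160:310,190:390],(800,600),interpolation=cv2.INTER_CUBIC))
```

```text
clock 8.2 tip in tray [-166.2  195.4  142.9] tooly ang rel tray 0.0079 F [ 0.   1.8 -0.2]
```

View pics/j8.png

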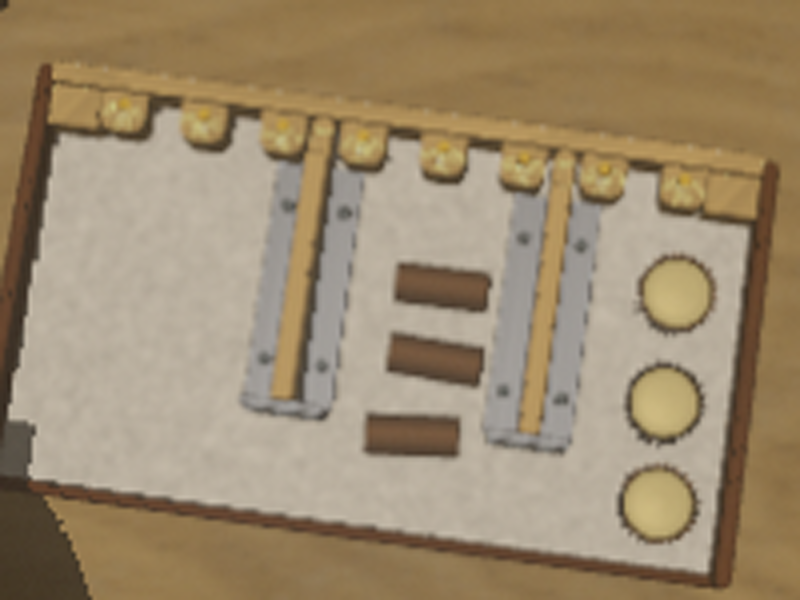

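The loose divider's plate (290,405), screws and nose (322,127) are offset from the fixed one by (−240,−33) px. That is exactly three notch pitches, so it is home and square, and the chocolates haven't moved.

```bash
python3 -c "
from cell import *
print(sign_off())"
```

```text
the job is handed in; nothing more can be done
None
```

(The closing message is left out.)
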